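# Point out the ingredients on the worktop

## Robot

A 7-joint arm with a two-finger parallel gripper is mounted at the origin on a cart in front of the work surface, level with it; the furniture and walls round the work are solid. World frame = base frame: x ahead of the robot, y to its left, z up, the work surface at z = 0. Lengths are in m, angles in rad, forces in N, time in s.
With the tool pointing down it reaches from about 0.425 to 0.925 m from the base axis. Payload 6.8 kg.
Tool frame: the origin (TCP) lies between the finger pads; the fingertips stand r.tcp_to_tips ahead of it and the grasp point (between the pads) lies 3 mm ahead of it (r.tcp_to_tips is the distance from the TCP to the fingertips, in m); z points along the fingers, y is the line along which they close (so a half turn about z gives the same grasp; the last joint's range is limited). The gripper opens to 85 mm and grips with 20 to 120 N. Pads are 22 mm wide; open, the fingers measure 114 mm over their backs; the gripper's body (76 mm by 85 mm) begins 54 mm behind the grasp point. The pads swing forward as they close: fully open they stand 13 mm farther back than shut.
Start: joints at [1.1, 0.477, 0.022, 1.555, -0.011, 1.109, -0.083], TCP at [0.24, -0.631, 0.253] pointing down, gripper open.
Joint ranges: [-2.96, 2.96], [-0.34, 2.1], [-1.41, 1.46], [0.24, 2.44], [-1.37, 4.51], [0.17, 1.92], [-2.96, 2.96]. Speed limits (rad/s): [2.39, 2.39, 3.14, 3.14, 3.14, 3.14, 3.14].

## Interface

Orientations are given as a rotation vector (axis times angle).
In Python, from bench import r gives the robot as it stands. The module is installed in compiled form; this text tells all that it offers.
- The arm moves only by the tool step_arm, never from a script. Its argument "moves" is a list of rows, each an object of numbers: "rx", "ry", "rz": the turn, a rotation vector about the tool's x, y, z in degrees; "dx", "dy", "dz": the shift along the tool's x, y, z in mm; "gripper": the opening, from -1 (shut) to 1 (fully open). In form: [{"rx": .., "ry": .., "rz": .., "dx": .., "dy": .., "dz": .., "gripper": ..}, ...]. A call has 1 to 20 rows; each row shifts and turns the commanded pose from where the row before left it, along the tool's axes as they then stand; what a row does not reach is not made up. A row lasts 1/8 s, in which the tool goes at most 62.5 mm and 10.7 degrees, less where a joint would pass 70% of its speed; a pose out of reach is approached as far as the arm can. A call is refused whole if a number of a shift passes 62.5 or a number of a turn 10.7, either way. A call with a gripper value outside its range is refused whole. The fingers move at their own pace and stop on an object; "grip_force" is the grip in N (left out, the last holds). Time passes only in rows, so rows that do not move let the fingers close. It gives the time, the measured TCP pose, the force, the opening and the grip force at its end, in the units of the state.
- r.get_obs(): the state, without advancing time (a new reading comes with each control period).
- r.grab_frame(name): name is "scene" or "top" or "wrist"; returns the picture (384x512x3 uint8, blue, green, red); there is no depth.
- r.camera_info(name): a dict with "mtx" (3x3 intrinsics, pixels), "rvec" (rotation vector, rad) and "tvec" (3), from world to camera coordinates, as OpenCV has them. Camera axes: x right, y down, z forward; pixel columns grow to the right and rows downward; lengths in m; the calibration is good to about 2 mm. The wrist camera is an equidistant fisheye: a pixel r from the principal point sees the ray r / f radians off the axis. A picture is of the moment at which its call begins: read the wrist's pose just before it. camera_info takes no time and is no camera call; for the wrist camera it gives the pose at the moment of the call.
- r.hand_in(): hands the job in; it is judged then, once.
The state is a dict: "clock": time; "joints": joint angles; "qvel": joint speeds; "tau": joint torques, N m; "tcp_pos": TCP position; "orientation": TCP orientation; "contact_force": force on the tool from outside, world axes, zero at the start; "moment": the same for the moment, N m; "grip_width": finger opening in m; "gripper_force": force on a finger pad.
Only numpy, scipy, OpenCV 4.12 (cv2) and the standard library are available. Lean on these libraries where they do the work, as an engineer would, in place of code of your own. Each camera call takes 0.05 s, during which the arm holds its last target. There are 200 camera calls.

## Task

Show the helper watching through the web camera which three ingredients to take: with shut fingertips, point from above at the lower of the two tins, then at the lemon that lies on the chopping board, then at the salt shaker, in that order. For each, hold the fingertips about 3 cm above the middle of its top and keep them still there for two full seconds; then draw the hand at least 15 cm away from all three. Touch and move nothing at all, and travel high between the things so that you never point closely at the tall tin, the pepper mill or the lemon on the bare worktop.

Things in the scene. Friction and masses are not known exactly. Their poses are not given: they have to be found in the camera images.
- board: wooden chopping board lying flat and fixed on the worktop, 240 x 340 x 22 mm; origin at the centre of its underside, x along the 240 mm side, y along the 340 mm side, z up
- board_lemon: yellow lemon, 76 x 54 x 56 mm, loose, lying on the chopping board (second to be pointed at); origin at the middle of its underside, z up, x along its length
- board_lemon_top (a point): highest point of the lemon on the board, over its middle; 78 mm above the worktop
- low_tin: the lower and shorter of two food tins, 75 mm in diameter, 58 mm high, standing loose on the worktop (first to be pointed at); origin at the centre of its underside, z up
- low_tin_top (a point): centre of the low tin's flat top, 58 mm above the worktop
- salt_shaker: salt shaker with a clear round body and a domed grey cap, 44 mm in diameter, 90 mm high, standing loose on the worktop (third to be pointed at); origin at the centre of its underside, z up
- salt_shaker_top (a point): top of the salt shaker's cap, on its axis, 90 mm above the worktop
- tall_tin: the taller food tin, 75 mm in diameter, 110 mm high, standing loose on the worktop; leave alone; origin at the centre of its underside, z up
- tall_tin_top (a point): centre of the tall tin's top, 110 mm above the worktop
- pepper_mill: turned wooden pepper mill, 58 mm in diameter, 170 mm high, standing loose on the worktop; leave alone; origin at the centre of its underside, z up
- pepper_mill_top (a point): top of the pepper mill's small metal knob, on its axis, 170 mm above the worktop; the tallest thing in the working area (a fixed kettle, 223 mm high, stands at the back right corner, and a jar 150 mm high along the back)
- loose_lemon: a second lemon, 75 x 59 x 59 mm, lying loose on the bare worktop, not on the board; leave alone; origin at the middle of its underside, z up, x along its length
- loose_lemon_top (a point): highest point of the lemon on the worktop, over its middle; 59 mm above the worktop
Not all that is in view belongs to the job. What is shaped like the board_lemon but green is not meant.

How it is judged:
By the outcome, as a careful person would: the job done as asked, in the order asked, and still so for the second after the job is handed in, with the robot touching nothing.
It also fails if it takes over 56 s, if anything falls off the work surface, if the arm or the gripper's body presses on something with over 40 N, if the wrist force passes 120 N, or if a joint passes its speed limit or range.

## Working session

There is one attempt and no reset: what is moved stays moved. The work goes in short steps, Python scripts to look and compute and a tool call to move; the robot and the scene stay as the last step left them, time stands still between calls to the robot, and variables do not carry over. Pictures are saved under pics/ and viewed, at most 10 in all, crops included, and the job is handed in when it is done.

Besides the shell and the picture viewer there is one more tool, called after "Emit:" as name([rows], argument=value, ...), one row to a line, values as JSON. step_arm: Moves the arm, as the interface text tells. Its arguments: {"type":"object","properties":{"moves":{"type":"array","items":{"type":"object","properties":{"rx":{"type":"number"},"ry":{"type":"number"},"rz":{"type":"number"},"dx":{"type":"number"},"dy":{"type":"number"},"dz":{"type":"number"},"gripper":{"type":"number"}}}},"grip_force":{"type":"number"}},"required":["moves"]}

```bash
mkdir -p pics; python3 - <<'E'
from bench import r
import cv2
o=r.get_obs();print(o['clock'],o['tcp_pos'],o['orientation'],o['grip_width'],r.tcp_to_tips)
for n in("scene","top"):
    cv2.imwrite(f"pics/{n}0.png",r.grab_frame(n))
    c=r.camera_info(n);print(n,c)
E
```

```text
0.0 [ 0.23934361 -0.63055232  0.25231834] [-3.08829616e+00 -5.66469953e-01  7.43360361e-04] 0.08539237816565091 0.022
scene {'mtx': array([[441.75253469,   0.        , 260.57782876],
       [  0.        , 441.75253469, 195.00249607],
       [  0.        ,   0.        ,   1.        ]]), 'rvec': array([ 0.6830857 , -2.68246723,  1.07121954]), 'tvec': array([0.36579789, 0.33775699, 0.80868   ])}
top {'mtx': array([[483.59195041,   0.        , 255.04555315],
       [  0.        , 483.59195041, 195.47322177],
       [  0.        ,   0.        ,   1.        ]]), 'rvec': array([ 1.85758237, -2.30687587,  0.29623685]), 'tvec': array([-0.00360515,  0.52185572,  1.33555667])}
```

View pics/scene0.png

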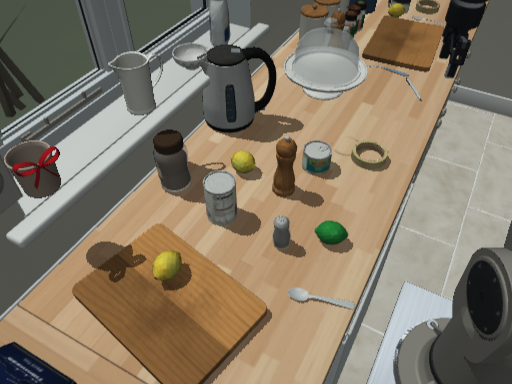

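View pics/top0.png

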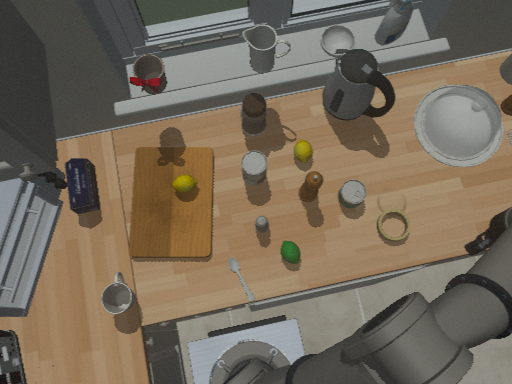

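The scene picture shows two tins: (317,157) is short and (220,197) is tall. Lemons are at (167,265) on the board, (243,161) on the bare worktop and (397,10) far off by a distant board; the green one at (331,232) is not meant. The salt shaker is at (281,232) and the pepper mill at (285,165). In the top view these are: low tin (352,193), tall tin (254,166), board lemon (185,184), salt (262,225), mill (312,185). I'll triangulate and check with one crop.

```bash
cat > h.py <<'E'
import cv2,numpy as np
from bench import r
def P(n):
    c=r.camera_info(n);R=cv2.Rodrigues(c['rvec'])[0];return c['mtx']@np.c_[R,c['tvec']]
def tri(a,b):
    X=cv2.triangulatePoints(P("scene"),P("top"),np.float64(a).reshape(2,1),np.float64(b).reshape(2,1))[:,0];X=X[:3]/X[3]
    e=[(lambda q:np.round(q[:2]/q[2]-p,1))(P(n)@np.r_[X,1]) for n,p in(("scene",a),("top",b))]
    return X.round(3),e
def onplane(n,p,z):
    M=P(n);H=np.c_[M[:,:2],M[:,2]*z+M[:,3]];q=np.linalg.solve(H,np.r_[p,1]);return (q[:2]/q[2]).round(3)
E
python3 - <<'E'
from h import *
d={'low':((317,148),(354,190),.058),'tall':((220,181),(254,160),.11),'blemon':((167,265),(185,184),.05),'salt':((281,218),(262,219),.09),'mill':((287,140),(316,174),.17),'loose':((243,161),(303,151),.03)}
for k,(a,b,z) in d.items(): print(k,*tri(a,b),onplane("scene",a,z),onplane("top",b,z))
s=cv2.imread("pics/scene0.png");t=cv2.imread("pics/top0.png")
a=cv2.resize(s[125:290,140:350],None,fx=3.0,fy=3.0,interpolation=2)[:,:]
b=cv2.resize(t[135:265,160:370],None,fx=3.0,fy=3.0,interpolation=2)
a=cv2.resize(a,None,fx=.63,fy=.63);b=cv2.resize(b,(a.shape[1],int(b.shape[0]*.63)))
cv2.imwrite("pics/crop.png",np.vstack([a,b]));print(a.shape,b.shape)
E
```

```text
low [ 0.465 -0.401  0.062] [array([0., 0.]), array([-0., -0.])] [ 0.467 -0.406] [ 0.466 -0.402]
tall [ 0.598 -0.133  0.112] [array([-1.7, -0.6]), array([0.6, 1.1])] [ 0.594 -0.135] [ 0.602 -0.132]
blemon [0.592 0.079 0.052] [array([0.3, 0.1]), array([-0.1, -0.2])] [0.594 0.079] [0.592 0.079]
salt [ 0.431 -0.118  0.09 ] [array([-0.4, -0.1]), array([0.1, 0.2])] [ 0.431 -0.118] [ 0.432 -0.118]
mill [ 0.507 -0.287  0.156] [array([-1.6, -0.6]), array([0.5, 1.1])] [ 0.496 -0.272] [ 0.506 -0.284]
loose [ 0.624 -0.289  0.035] [array([0.3, 0.1]), array([-0.1, -0.2])] [ 0.628 -0.294] [ 0.625 -0.29 ]
(312, 397, 3) (245, 397, 3)
```

View pics/crop.png

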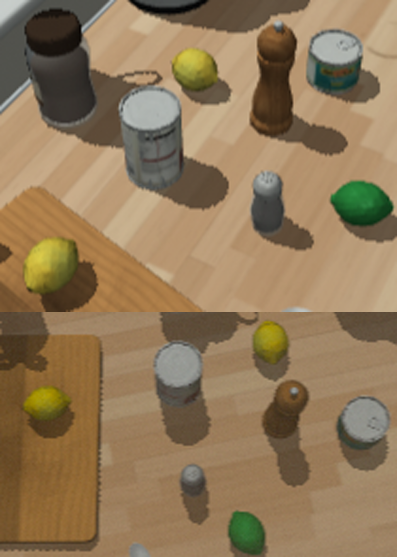

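The crop confirms the three targets: the squat tin with the teal label, the lemon on the wooden board, and the grey-capped clear shaker. I'll refine the centres from the crop and work out the tool-axis shifts.

```bash
cat >> h.py <<'E'
from scipy.spatial.transform import Rotation as Ro
T={'low':(.466,-.402,.088),'lemon':(.593,.079,.108),'salt':(.431,-.118,.120)}
def to(x,y,tipz):
    o=r.get_obs();R=Ro.from_rotvec(o['orientation'])
    return (1000*R.inv().apply(np.r_[x,y,tipz+r.tcp_to_tips]-o['tcp_pos'])).round(1), np.degrees(np.arccos(-R.as_matrix()[2,2])).round(2)
E
python3 - <<'E'
from h import *
for k,a,b,z in(('low',(317,149.9),(353.1,192.5),.058),('lemon',(167,265.2),(184.9,183.8),.05),('salt',(281.3,216.7),(262.1,220.5),.09)):
    print(k,*tri(a,b),onplane("scene",a,z),onplane("top",b,z))
print(to(.466,-.402,.23),Ro.from_rotvec(r.get_obs()['orientation']).as_matrix().round(3))
E
```

```text
low [ 0.461 -0.397  0.059] [array([0.8, 0.3]), array([-0.2, -0.6])] [ 0.464 -0.399] [ 0.459 -0.397]
lemon [0.593 0.079 0.051] [array([0.1, 0. ]), array([-0. , -0.1])] [0.594 0.079] [0.593 0.08 ]
salt [ 0.428 -0.117  0.097] [array([0.7, 0.2]), array([-0.2, -0.4])] [ 0.432 -0.122] [ 0.428 -0.118]
(array([ 293. , -133.3,    0.6]), np.float64(0.09)) [[ 0.935  0.355 -0.001]
 [ 0.355 -0.935  0.001]
 [-0.    -0.002 -1.   ]]
```

Emit:
step_arm([
  {"dx": 29,"dy": -13.6,"gripper": -1},
  {"dx": 29,"dy": -13.6,"gripper": -1},
  {"dx": 29,"dy": -13.6,"gripper": -1},
  {"dx": 29,"dy": -13.6,"gripper": -1},
  {"dx": 29,"dy": -13.6,"gripper": -1},
  {"dx": 29,"dy": -13.6,"gripper": -1},
  {"dx": 29,"dy": -13.6,"gripper": -1},
  {"dx": 29,"dy": -13.6,"gripper": -1},
  {"dx": 29,"dy": -13.6,"gripper": -1},
  {"dx": 29,"dy": -13.6,"gripper": -1},
  {"gripper": -1},
  {"gripper": -1},
])

```text
invalid input at $.moves[0]: expected keys rx, ry, rz, dx, dy, dz, gripper
```

```bash
python3 - <<'E'
from h import *
o=r.get_obs();print(o['clock'],o['tcp_pos'].round(4),o['grip_width'])
c=r.camera_info("wrist");f=r.grab_frame("wrist")
print(c)
def proj(X):
    p=cv2.Rodrigues(c['rvec'])[0]@np.array(X)+c['tvec'];th=np.arctan2(np.hypot(*p[:2]),p[2]);n=p[:2]/np.hypot(*p[:2])
    K=c['mtx'];return n*th*K[0,0]+K[:2,2]
t=np.linspace(0,6.28,30)
for nm,(x,y,z,rad) in {'low':(.462,-.399,.058,.0375)}.items():
    for a in t: u=proj((x+rad*np.cos(a),y+rad*np.sin(a),z)).round().astype(int);cv2.circle(f,tuple(map(int,u)),0,(0,0,255),-1)
    print(nm,proj((x,y,z)))
cv2.imwrite("pics/w1.png",cv2.resize(f,(768,576)))
print(to(.462,-.399,.088))
E
```

```text
0.1 [ 0.2394 -0.6306  0.2524] 0.08548543162415405
{'mtx': array([[297.31863964,   0.        , 252.6076541 ],
       [  0.        , 297.31863964, 188.8896665 ],
       [  0.        ,   0.        ,   1.        ]]), 'rvec': array([-2.38964962,  1.64865787,  0.23300552]), 'tvec': array([-0.67471509, -0.03559651,  0.37835824])}
low [135.956167  -63.8466587]
(array([ 290.4, -137.4,  142.7]), np.float64(0.08))
```

View pics/w1.png

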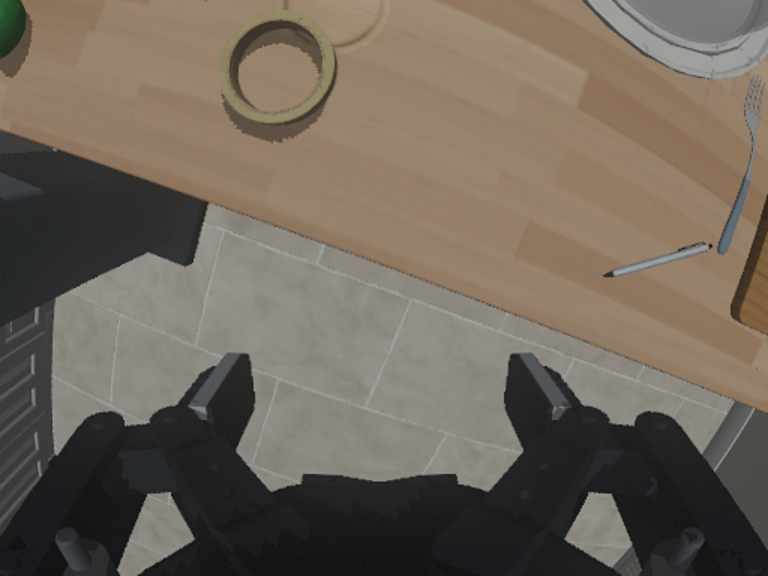

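The move was refused because every row needs all seven keys. The wrist view, taken from the start pose, shows only the tape ring at (280,70), so it doesn't help yet.

Emit:
step_arm([
  {"rx": 0,"ry": 0,"rz": 0,"dx": 29,"dy": -13.7,"dz": 0,"gripper": -1},
  {"rx": 0,"ry": 0,"rz": 0,"dx": 29,"dy": -13.7,"dz": 0,"gripper": -1},
  {"rx": 0,"ry": 0,"rz": 0,"dx": 29,"dy": -13.7,"dz": 0,"gripper": -1},
  {"rx": 0,"ry": 0,"rz": 0,"dx": 29,"dy": -13.7,"dz": 0,"gripper": -1},
  {"rx": 0,"ry": 0,"rz": 0,"dx": 29,"dy": -13.7,"dz": 0,"gripper": -1},
  {"rx": 0,"ry": 0,"rz": 0,"dx": 29,"dy": -13.7,"dz": 0,"gripper": -1},
  {"rx": 0,"ry": 0,"rz": 0,"dx": 29,"dy": -13.7,"dz": 0,"gripper": -1},
  {"rx": 0,"ry": 0,"rz": 0,"dx": 29,"dy": -13.7,"dz": 0,"gripper": -1},
  {"rx": 0,"ry": 0,"rz": 0,"dx": 29,"dy": -13.7,"dz": 0,"gripper": -1},
  {"rx": 0,"ry": 0,"rz": 0,"dx": 29,"dy": -13.7,"dz": 0,"gripper": -1},
  {"rx": 0,"ry": 0,"rz": 0,"dx": 0,"dy": 0,"dz": 0,"gripper": -1},
  {"rx": 0,"ry": 0,"rz": 0,"dx": 0,"dy": 0,"dz": 0,"gripper": -1},
])

```text
clock: 1.65
tcp_pos: [0.4613, -0.4007, 0.2531]
orientation: [3.09, 0.566, -0.001]
contact_force: [0.4, -0.8, -0.4]
grip_width: -0.0001
gripper_force: 0.0
```

```bash
cat >> h.py <<'E'
def wrist(name,things):
    c=r.camera_info("wrist");f=r.grab_frame("wrist");K=c['mtx'];o=r.get_obs()
    def proj(X):
        p=cv2.Rodrigues(c['rvec'])[0]@np.array(X)+c['tvec'];n=np.hypot(*p[:2]);return p[:2]/n*np.arctan2(n,p[2])*K[0,0]+K[:2,2]
    f=cv2.resize(f,(768,576))
    for x,y,z,rad in things:
        for a in np.linspace(0,6.28,40):
            u=proj((x+rad*np.cos(a),y+rad*np.sin(a),z))*1.5;cv2.circle(f,tuple(int(v) for v in u),1,(0,0,255),-1)
    cv2.imwrite(f"pics/{name}.png",f);print(o['clock'],o['tcp_pos'].round(4),o['grip_width'].round(4))
E
python3 - <<'E'
from h import *
wrist("w2",[(.462,-.399,.058,.0375),(.505,-.284,.17,.008)]);print(to(.462,-.399,.088))
E
```

```text
Traceback (most recent call last):
  File "h.py", line 24, in wrist
    cv2.imwrite(f"pics/{name}.png",f);print(o['clock'],o['tcp_pos'].round(4),o['grip_width'].round(4))
                                                                             ^^^^^^^^^^^^^^^^^^^^^
AttributeError: 'float' object has no attribute 'round'
```

View pics/w2.png

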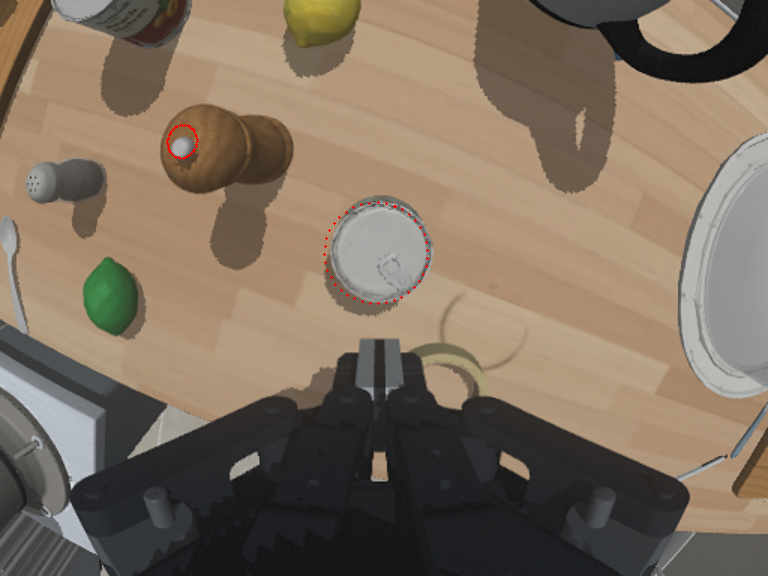

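The low tin's top centre is at (381,253) against a predicted (376,252), so shift 3 mm to (.463,-.402). Next I descend to a tip height of 88 mm and hold.

Emit:
step_arm([
  {"rx": 0,"ry": 0,"rz": 0,"dx": 1,"dy": 2,"dz": 30,"gripper": -1},
  {"rx": 0,"ry": 0,"rz": 0,"dx": 0,"dy": 0,"dz": 30,"gripper": -1},
  {"rx": 0,"ry": 0,"rz": 0,"dx": 0,"dy": 0,"dz": 30,"gripper": -1},
  {"rx": 0,"ry": 0,"rz": 0,"dx": 0,"dy": 0,"dz": 25,"gripper": -1},
  {"rx": 0,"ry": 0,"rz": 0,"dx": 0,"dy": 0,"dz": 18,"gripper": -1},
  {"rx": 0,"ry": 0,"rz": 0,"dx": 0,"dy": 0,"dz": 10,"gripper": -1},
  {"rx": 0,"ry": 0,"rz": 0,"dx": 0,"dy": 0,"dz": 0,"gripper": -1},
  {"rx": 0,"ry": 0,"rz": 0,"dx": 0,"dy": 0,"dz": 0,"gripper": -1},
  {"rx": 0,"ry": 0,"rz": 0,"dx": 0,"dy": 0,"dz": 0,"gripper": -1},
])

```text
clock: 2.82
tcp_pos: [0.4642, -0.4019, 0.1112]
orientation: [3.089, 0.567, 0.002]
contact_force: [-1.2, -0.3, 0.2]
grip_width: -0.0003
gripper_force: 0.0
```

```bash
sed -i "s/,o\['grip_width'\].round(4)//" h.py; python3 - <<'E'
from h import *
wrist("w3",[(.463,-.402,.058,.0375)]);print(to(.463,-.402,.088),np.abs(r.get_obs()['qvel']).max())
E
```

```text
2.875 [ 0.4641 -0.4019  0.1111]
(array([-1.1, -0.3,  1.1]), np.float64(0.08)) 0.003546512739444819
```

View pics/w3.png

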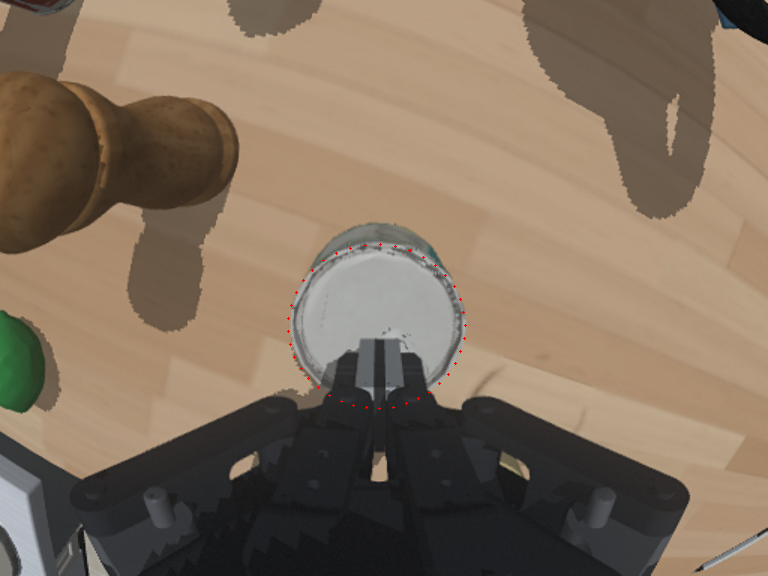

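The drawn circle matches the tin's rim at about (378,325), so I hold for two seconds and more, then lift high.

Emit:
step_arm([
  {"rx": 0,"ry": 0,"rz": 0,"dx": 0,"dy": 0,"dz": 0,"gripper": -1},
  {"rx": 0,"ry": 0,"rz": 0,"dx": 0,"dy": 0,"dz": 0,"gripper": -1},
  {"rx": 0,"ry": 0,"rz": 0,"dx": 0,"dy": 0,"dz": 0,"gripper": -1},
  {"rx": 0,"ry": 0,"rz": 0,"dx": 0,"dy": 0,"dz": 0,"gripper": -1},
  {"rx": 0,"ry": 0,"rz": 0,"dx": 0,"dy": 0,"dz": 0,"gripper": -1},
  {"rx": 0,"ry": 0,"rz": 0,"dx": 0,"dy": 0,"dz": 0,"gripper": -1},
  {"rx": 0,"ry": 0,"rz": 0,"dx": 0,"dy": 0,"dz": 0,"gripper": -1},
  {"rx": 0,"ry": 0,"rz": 0,"dx": 0,"dy": 0,"dz": 0,"gripper": -1},
  {"rx": 0,"ry": 0,"rz": 0,"dx": 0,"dy": 0,"dz": 0,"gripper": -1},
  {"rx": 0,"ry": 0,"rz": 0,"dx": 0,"dy": 0,"dz": 0,"gripper": -1},
  {"rx": 0,"ry": 0,"rz": 0,"dx": 0,"dy": 0,"dz": 0,"gripper": -1},
  {"rx": 0,"ry": 0,"rz": 0,"dx": 0,"dy": 0,"dz": 0,"gripper": -1},
  {"rx": 0,"ry": 0,"rz": 0,"dx": 0,"dy": 0,"dz": 0,"gripper": -1},
  {"rx": 0,"ry": 0,"rz": 0,"dx": 0,"dy": 0,"dz": 0,"gripper": -1},
  {"rx": 0,"ry": 0,"rz": 0,"dx": 0,"dy": 0,"dz": 0,"gripper": -1},
  {"rx": 0,"ry": 0,"rz": 0,"dx": 0,"dy": 0,"dz": 0,"gripper": -1},
  {"rx": 0,"ry": 0,"rz": 0,"dx": 0,"dy": 0,"dz": 0,"gripper": -1},
  {"rx": 0,"ry": 0,"rz": 0,"dx": 0,"dy": 0,"dz": 0,"gripper": -1},
  {"rx": 0,"ry": 0,"rz": 0,"dx": 0,"dy": 0,"dz": 0,"gripper": -1},
  {"rx": 0,"ry": 0,"rz": 0,"dx": 0,"dy": 0,"dz": 0,"gripper": -1},
])

```text
clock: 5.38
tcp_pos: [0.4637, -0.4016, 0.1103]
orientation: [3.09, 0.567, 0.0]
contact_force: [-0.3, 0.1, -0.2]
grip_width: -0.0001
gripper_force: 0.0
```

Emit:
step_arm([
  {"rx": 0,"ry": 0,"rz": 0,"dx": 0,"dy": 0,"dz": -25,"gripper": -1},
  {"rx": 0,"ry": 0,"rz": 0,"dx": 0,"dy": 0,"dz": -35,"gripper": -1},
  {"rx": 0,"ry": 0,"rz": 0,"dx": 0,"dy": 0,"dz": -40,"gripper": -1},
  {"rx": 0,"ry": 0,"rz": 0,"dx": 0,"dy": 0,"dz": -40,"gripper": -1},
  {"rx": 0,"ry": 0,"rz": 0,"dx": 0,"dy": 0,"dz": -40,"gripper": -1},
  {"rx": 0,"ry": 0,"rz": 0,"dx": 0,"dy": 0,"dz": -40,"gripper": -1},
  {"rx": 0,"ry": 0,"rz": 0,"dx": 0,"dy": 0,"dz": -30,"gripper": -1},
  {"rx": 0,"ry": 0,"rz": 0,"dx": 0,"dy": 0,"dz": 0,"gripper": -1},
])

```text
clock: 6.38
tcp_pos: [0.4646, -0.4023, 0.3632]
orientation: [3.086, 0.566, 0.006]
contact_force: [-0.6, 0.0, -0.9]
grip_width: -0.0003
gripper_force: 0.0
```

```bash
python3 - <<'E'
from h import *
o=r.get_obs();print(o['clock'],o['tcp_pos'],o['joints'].round(2));print(to(.593,.079,.338))
E
```

```text
6.375 [ 0.46461455 -0.40228447  0.36324601] [ 0.67  0.3  -0.08  1.57  0.02  1.27 -0.62]
(array([ 290.8, -404.4,    2.2]), np.float64(0.31))
```

Emit:
step_arm([
  {"rx": 0,"ry": 0,"rz": 0,"dx": 18,"dy": -25,"dz": 0,"gripper": -1},
  {"rx": 0,"ry": 0,"rz": 0,"dx": 18,"dy": -25,"dz": 0,"gripper": -1},
  {"rx": 0,"ry": 0,"rz": 0,"dx": 18,"dy": -25,"dz": 0,"gripper": -1},
  {"rx": 0,"ry": 0,"rz": 0,"dx": 18,"dy": -25,"dz": 0,"gripper": -1},
  {"rx": 0,"ry": 0,"rz": 0,"dx": 18,"dy": -25,"dz": 0,"gripper": -1},
  {"rx": 0,"ry": 0,"rz": 0,"dx": 18,"dy": -25,"dz": 0,"gripper": -1},
  {"rx": 0,"ry": 0,"rz": 0,"dx": 18,"dy": -25,"dz": 0,"gripper": -1},
  {"rx": 0,"ry": 0,"rz": 0,"dx": 18,"dy": -25,"dz": 0,"gripper": -1},
  {"rx": 0,"ry": 0,"rz": 0,"dx": 18,"dy": -25,"dz": 0,"gripper": -1},
  {"rx": 0,"ry": 0,"rz": 0,"dx": 18,"dy": -25,"dz": 0,"gripper": -1},
  {"rx": 0,"ry": 0,"rz": 0,"dx": 18,"dy": -25,"dz": 0,"gripper": -1},
  {"rx": 0,"ry": 0,"rz": 0,"dx": 18,"dy": -25,"dz": 0,"gripper": -1},
  {"rx": 0,"ry": 0,"rz": 0,"dx": 18,"dy": -25,"dz": 0,"gripper": -1},
  {"rx": 0,"ry": 0,"rz": 0,"dx": 18,"dy": -25,"dz": 0,"gripper": -1},
  {"rx": 0,"ry": 0,"rz": 0,"dx": 18,"dy": -25,"dz": 0,"gripper": -1},
  {"rx": 0,"ry": 0,"rz": 0,"dx": 18,"dy": -25,"dz": 0,"gripper": -1},
  {"rx": 0,"ry": 0,"rz": 0,"dx": 3,"dy": -4,"dz": 0,"gripper": -1},
  {"rx": 0,"ry": 0,"rz": 0,"dx": 0,"dy": 0,"dz": 0,"gripper": -1},
  {"rx": 0,"ry": 0,"rz": 0,"dx": 0,"dy": 0,"dz": 0,"gripper": -1},
])

```text
clock: 8.75
tcp_pos: [0.5923, 0.0777, 0.3599]
orientation: [3.09, 0.563, -0.001]
contact_force: [0.5, -0.2, -1.0]
grip_width: -0.0
gripper_force: 0.0
```

```bash
python3 - <<'E'
from h import *
wrist("w4",[(.593,.079,.05,.027),(.430,-.119,.09,.01)]);print(to(.593,.079,.108))
E
```

```text
8.8 [0.5923 0.0778 0.3601]
(array([  1.2,  -1.1, 230.1]), np.float64(0.04))
```

View pics/w4.png

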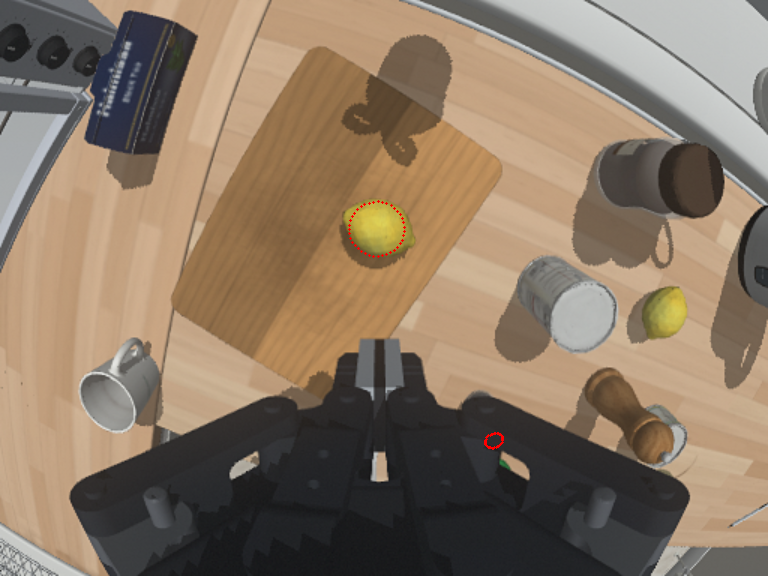

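The lemon on the board is centred at (379,229) and the prediction falls at (377,229). I descend to a tip height of 108 mm and hold.

Emit:
step_arm([
  {"rx": 0,"ry": 0,"rz": 0,"dx": 1,"dy": -0.5,"dz": 35,"gripper": -1},
  {"rx": 0,"ry": 0,"rz": 0,"dx": 0,"dy": 0,"dz": 40,"gripper": -1},
  {"rx": 0,"ry": 0,"rz": 0,"dx": 0,"dy": 0,"dz": 40,"gripper": -1},
  {"rx": 0,"ry": 0,"rz": 0,"dx": 0,"dy": 0,"dz": 40,"gripper": -1},
  {"rx": 0,"ry": 0,"rz": 0,"dx": 0,"dy": 0,"dz": 35,"gripper": -1},
  {"rx": 0,"ry": 0,"rz": 0,"dx": 0,"dy": 0,"dz": 25,"gripper": -1},
  {"rx": 0,"ry": 0,"rz": 0,"dx": 0,"dy": 0,"dz": 15,"gripper": -1},
  {"rx": 0,"ry": 0,"rz": 0,"dx": 0,"dy": 0,"dz": 0,"gripper": -1},
  {"rx": 0,"ry": 0,"rz": 0,"dx": 0,"dy": 0,"dz": 0,"gripper": -1},
  {"rx": 0,"ry": 0,"rz": 0,"dx": 0,"dy": 0,"dz": 0,"gripper": -1},
])

```text
clock: 10.05
tcp_pos: [0.5939, 0.0803, 0.1315]
orientation: [3.09, 0.566, 0.003]
contact_force: [-1.1, 1.2, -0.3]
grip_width: -0.0001
gripper_force: 0.0
```

Emit:
step_arm([
  {"rx": 0,"ry": 0,"rz": 0,"dx": 0,"dy": 0,"dz": 0,"gripper": -1},
  {"rx": 0,"ry": 0,"rz": 0,"dx": 0,"dy": 0,"dz": 0,"gripper": -1},
  {"rx": 0,"ry": 0,"rz": 0,"dx": 0,"dy": 0,"dz": 0,"gripper": -1},
  {"rx": 0,"ry": 0,"rz": 0,"dx": 0,"dy": 0,"dz": 0,"gripper": -1},
  {"rx": 0,"ry": 0,"rz": 0,"dx": 0,"dy": 0,"dz": 0,"gripper": -1},
  {"rx": 0,"ry": 0,"rz": 0,"dx": 0,"dy": 0,"dz": 0,"gripper": -1},
  {"rx": 0,"ry": 0,"rz": 0,"dx": 0,"dy": 0,"dz": 0,"gripper": -1},
  {"rx": 0,"ry": 0,"rz": 0,"dx": 0,"dy": 0,"dz": 0,"gripper": -1},
  {"rx": 0,"ry": 0,"rz": 0,"dx": 0,"dy": 0,"dz": 0,"gripper": -1},
  {"rx": 0,"ry": 0,"rz": 0,"dx": 0,"dy": 0,"dz": 0,"gripper": -1},
  {"rx": 0,"ry": 0,"rz": 0,"dx": 0,"dy": 0,"dz": 0,"gripper": -1},
  {"rx": 0,"ry": 0,"rz": 0,"dx": 0,"dy": 0,"dz": 0,"gripper": -1},
  {"rx": 0,"ry": 0,"rz": 0,"dx": 0,"dy": 0,"dz": 0,"gripper": -1},
  {"rx": 0,"ry": 0,"rz": 0,"dx": 0,"dy": 0,"dz": 0,"gripper": -1},
  {"rx": 0,"ry": 0,"rz": 0,"dx": 0,"dy": 0,"dz": 0,"gripper": -1},
  {"rx": 0,"ry": 0,"rz": 0,"dx": 0,"dy": 0,"dz": 0,"gripper": -1},
  {"rx": 0,"ry": 0,"rz": 0,"dx": 0,"dy": 0,"dz": 0,"gripper": -1},
  {"rx": 0,"ry": 0,"rz": 0,"dx": 0,"dy": 0,"dz": 0,"gripper": -1},
  {"rx": 0,"ry": 0,"rz": 0,"dx": 0,"dy": 0,"dz": 0,"gripper": -1},
  {"rx": 0,"ry": 0,"rz": 0,"dx": 0,"dy": 0,"dz": 0,"gripper": -1},
])

```text
clock: 12.55
tcp_pos: [0.5932, 0.0802, 0.1303]
orientation: [3.09, 0.567, 0.0]
contact_force: [0.0, 0.6, 0.1]
grip_width: -0.0001
gripper_force: 0.0
```

```bash
python3 - <<'E'
from h import *
o=r.get_obs();print(o['clock'],o['tcp_pos'],to(.593,.079,.108)); print(to(.430,-.119,.108))
E
```

```text
12.55 [0.59316569 0.08020724 0.13030837] (array([-0.6,  1.1,  0.3]), np.float64(0.0))
(array([-223.2,  128.3,    0.3]), np.float64(0.0))
```

Emit:
step_arm([
  {"rx": 0,"ry": 0,"rz": 0,"dx": 0,"dy": 0,"dz": -25,"gripper": -1},
  {"rx": 0,"ry": 0,"rz": 0,"dx": 0,"dy": 0,"dz": -35,"gripper": -1},
  {"rx": 0,"ry": 0,"rz": 0,"dx": 0,"dy": 0,"dz": -40,"gripper": -1},
  {"rx": 0,"ry": 0,"rz": 0,"dx": 0,"dy": 0,"dz": -40,"gripper": -1},
  {"rx": 0,"ry": 0,"rz": 0,"dx": 0,"dy": 0,"dz": -30,"gripper": -1},
  {"rx": 0,"ry": 0,"rz": 0,"dx": -18,"dy": 10,"dz": 0,"gripper": -1},
  {"rx": 0,"ry": 0,"rz": 0,"dx": -23,"dy": 13,"dz": 0,"gripper": -1},
  {"rx": 0,"ry": 0,"rz": 0,"dx": -23,"dy": 13,"dz": 0,"gripper": -1},
  {"rx": 0,"ry": 0,"rz": 0,"dx": -23,"dy": 13,"dz": 0,"gripper": -1},
  {"rx": 0,"ry": 0,"rz": 0,"dx": -23,"dy": 13,"dz": 0,"gripper": -1},
  {"rx": 0,"ry": 0,"rz": 0,"dx": -23,"dy": 13,"dz": 0,"gripper": -1},
  {"rx": 0,"ry": 0,"rz": 0,"dx": -23,"dy": 13,"dz": 0,"gripper": -1},
  {"rx": 0,"ry": 0,"rz": 0,"dx": -23,"dy": 13,"dz": 0,"gripper": -1},
  {"rx": 0,"ry": 0,"rz": 0,"dx": -23,"dy": 13,"dz": 0,"gripper": -1},
  {"rx": 0,"ry": 0,"rz": 0,"dx": -21,"dy": 14,"dz": 0,"gripper": -1},
  {"rx": 0,"ry": 0,"rz": 0,"dx": 0,"dy": 0,"dz": 0,"gripper": -1},
  {"rx": 0,"ry": 0,"rz": 0,"dx": 0,"dy": 0,"dz": 0,"gripper": -1},
])

```text
clock: 14.68
tcp_pos: [0.4298, -0.1182, 0.2998]
orientation: [-3.09, -0.567, 0.001]
contact_force: [0.9, 0.2, -0.2]
grip_width: 0.0001
gripper_force: 0.0
```

```bash
python3 - <<'E'
from h import *
wrist("w5",[(.430,-.119,.09,.003),(.430,-.119,.075,.022)]);print(to(.430,-.119,.12),r.get_obs()['joints'].round(2))
E
```

```text
14.725 [ 0.4301 -0.118   0.2999]
(array([ -0.5,   1. , 157.9]), np.float64(0.03)) [ 0.37  0.06 -0.25  2.    0.02  1.08 -1.1 ]
```

View pics/w5.png

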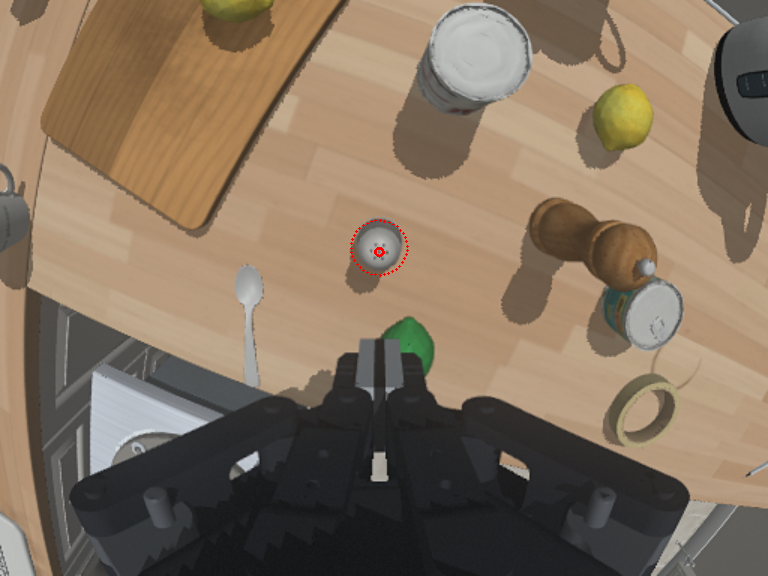

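The shaker cap's hole pattern is centred at (379,250), right on the prediction. I descend 158 mm and hold.

Emit:
step_arm([
  {"rx": 0,"ry": 0,"rz": 0,"dx": 0,"dy": 0.5,"dz": 30,"gripper": -1},
  {"rx": 0,"ry": 0,"rz": 0,"dx": 0,"dy": 0,"dz": 35,"gripper": -1},
  {"rx": 0,"ry": 0,"rz": 0,"dx": 0,"dy": 0,"dz": 35,"gripper": -1},
  {"rx": 0,"ry": 0,"rz": 0,"dx": 0,"dy": 0,"dz": 30,"gripper": -1},
  {"rx": 0,"ry": 0,"rz": 0,"dx": 0,"dy": 0,"dz": 18,"gripper": -1},
  {"rx": 0,"ry": 0,"rz": 0,"dx": 0,"dy": 0,"dz": 10,"gripper": -1},
  {"rx": 0,"ry": 0,"rz": 0,"dx": 0,"dy": 0,"dz": 0,"gripper": -1},
  {"rx": 0,"ry": 0,"rz": 0,"dx": 0,"dy": 0,"dz": 0,"gripper": -1},
  {"rx": 0,"ry": 0,"rz": 0,"dx": 0,"dy": 0,"dz": 0,"gripper": -1},
])

```text
clock: 15.85
tcp_pos: [0.4308, -0.1191, 0.143]
orientation: [3.089, 0.567, 0.002]
contact_force: [0.2, 0.4, 0.3]
grip_width: 0.0
gripper_force: 0.0
```

Emit:
step_arm([
  {"rx": 0,"ry": 0,"rz": 0,"dx": 0,"dy": 0,"dz": 0,"gripper": -1},
  {"rx": 0,"ry": 0,"rz": 0,"dx": 0,"dy": 0,"dz": 0,"gripper": -1},
  {"rx": 0,"ry": 0,"rz": 0,"dx": 0,"dy": 0,"dz": 0,"gripper": -1},
  {"rx": 0,"ry": 0,"rz": 0,"dx": 0,"dy": 0,"dz": 0,"gripper": -1},
  {"rx": 0,"ry": 0,"rz": 0,"dx": 0,"dy": 0,"dz": 0,"gripper": -1},
  {"rx": 0,"ry": 0,"rz": 0,"dx": 0,"dy": 0,"dz": 0,"gripper": -1},
  {"rx": 0,"ry": 0,"rz": 0,"dx": 0,"dy": 0,"dz": 0,"gripper": -1},
  {"rx": 0,"ry": 0,"rz": 0,"dx": 0,"dy": 0,"dz": 0,"gripper": -1},
  {"rx": 0,"ry": 0,"rz": 0,"dx": 0,"dy": 0,"dz": 0,"gripper": -1},
  {"rx": 0,"ry": 0,"rz": 0,"dx": 0,"dy": 0,"dz": 0,"gripper": -1},
  {"rx": 0,"ry": 0,"rz": 0,"dx": 0,"dy": 0,"dz": 0,"gripper": -1},
  {"rx": 0,"ry": 0,"rz": 0,"dx": 0,"dy": 0,"dz": 0,"gripper": -1},
  {"rx": 0,"ry": 0,"rz": 0,"dx": 0,"dy": 0,"dz": 0,"gripper": -1},
  {"rx": 0,"ry": 0,"rz": 0,"dx": 0,"dy": 0,"dz": 0,"gripper": -1},
  {"rx": 0,"ry": 0,"rz": 0,"dx": 0,"dy": 0,"dz": 0,"gripper": -1},
  {"rx": 0,"ry": 0,"rz": 0,"dx": 0,"dy": 0,"dz": 0,"gripper": -1},
  {"rx": 0,"ry": 0,"rz": 0,"dx": 0,"dy": 0,"dz": 0,"gripper": -1},
  {"rx": 0,"ry": 0,"rz": 0,"dx": 0,"dy": 0,"dz": 0,"gripper": -1},
  {"rx": 0,"ry": 0,"rz": 0,"dx": 0,"dy": 0,"dz": 0,"gripper": -1},
  {"rx": 0,"ry": 0,"rz": 0,"dx": 0,"dy": 0,"dz": 0,"gripper": -1},
])

```text
clock: 18.35
tcp_pos: [0.4303, -0.1191, 0.1423]
orientation: [3.09, 0.567, 0.0]
contact_force: [-0.6, 0.2, 0.1]
grip_width: -0.0003
gripper_force: 0.0
```

Emit:
step_arm([
  {"rx": 0,"ry": 0,"rz": 0,"dx": 0,"dy": 0,"dz": -25,"gripper": -1},
  {"rx": 0,"ry": 0,"rz": 0,"dx": 0,"dy": 0,"dz": -35,"gripper": -1},
  {"rx": 0,"ry": 0,"rz": 0,"dx": 0,"dy": 0,"dz": -35,"gripper": -1},
  {"rx": 0,"ry": 0,"rz": 0,"dx": 0,"dy": 0,"dz": -35,"gripper": -1},
  {"rx": 0,"ry": 0,"rz": 0,"dx": 14,"dy": 5,"dz": -35,"gripper": -1},
  {"rx": 0,"ry": 0,"rz": 0,"dx": 14,"dy": 5,"dz": -35,"gripper": -1},
  {"rx": 0,"ry": 0,"rz": 0,"dx": 14,"dy": 5,"dz": -30,"gripper": -1},
  {"rx": 0,"ry": 0,"rz": 0,"dx": 0,"dy": 0,"dz": -15,"gripper": -1},
  {"rx": 0,"ry": 0,"rz": 0,"dx": 0,"dy": 0,"dz": 0,"gripper": -1},
  {"rx": 0,"ry": 0,"rz": 0,"dx": 0,"dy": 0,"dz": 0,"gripper": -1},
  {"rx": 0,"ry": 0,"rz": 0,"dx": 0,"dy": 0,"dz": 0,"gripper": -1},
  {"rx": 0,"ry": 0,"rz": 0,"dx": 0,"dy": 0,"dz": 0,"gripper": -1},
])

```text
clock: 19.85
tcp_pos: [0.4745, -0.1182, 0.3866]
orientation: [-3.09, -0.566, 0.002]
contact_force: [0.1, 0.8, 0.3]
grip_width: -0.0
gripper_force: 0.0
```

```bash
python3 - <<'E'
from h import *
o=r.get_obs();print(o['clock'],o['tcp_pos'],[round(float(np.linalg.norm(o['tcp_pos']-[0,0,.022]-np.array(v)+[0,0,.03])),3) for v in T.values()])
if o['tcp_pos'][2]>.34: print(r.hand_in())
E
```

```text
19.85 [ 0.4744559  -0.1182204   0.38664119] [0.418, 0.368, 0.278]
the job is handed in; nothing more can be done
None
```

Job handed in at 19.9 s: I pointed at the low tin, the lemon on the board and the salt shaker in that order, about 3 cm above each and held for more than 2 s, then drew the hand at least 27 cm away, with no contact seen in the force readings; the hand-in gave no verdict.

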